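# Unlock the medicine safe and hold its key turned

## Task

The white medicine safe on the worktop needs opening: set its dial to 3, then take the black-headed key off its hook on the letter rack, work it past the sticky pins until it is fully home in the lock without forcing it, and turn it clockwise as far as it goes. The lock springs back when let go, so finish still gripping the key and holding it turned, so that I can lift the lid; leave the tumbler and the pepper mill where they stand.

Things in the scene. Friction and masses are not known exactly. Their poses are not given: they have to be found in the camera images.
- safe: white steel box, 210 (x) x 250 (y) x 80 mm, fixed; origin at the centre of its underside, z up. The front 97 mm of its top (-x side) is a fixed deck 80 mm high with the dial at x -58, y +60 mm and the lock at x -58, y -60 mm; behind it a hinged lid, 84 mm high. The handles of the wall cabinets above it stand 0.57 m ahead of the robot's axis, 0.43 m and more above the worktop
- dial (a joint): angle of the dial in rad, growing clockwise seen from above: number n (0 to 9) is at n x 0.5236, so 3 is at 1.571. It clicks into every number (about 0.1 N m to leave one). In the frame of the safe the pointer stands 135 deg to the left of +x at 0 and 45 deg to the left of +x at 3. The key can turn only with the dial on 3
- dial_grip (a point): point on the dial's axis at the height to grip, 30 mm above the deck; x axis = direction of the pointer, z up. The grip is an upright black bar 38 mm long (x), 12 mm thick (y), from 7.5 to 32.5 mm above the deck, on a round skirt 44 mm wide; a white line marks the pointer end
- lock_cylinder (a joint): angle of the brass lock cylinder in rad: 0 at rest, growing clockwise seen from above, stop at 1.5. A spring turns it back: 0.036 N m at 0, 0.08 N m at 1.5. The key has about 0.13 rad of play in it before it turns along
- keyway (a point): centre of the keyway's mouth on the lock cylinder's top, 4 mm above the deck, on the turning axis; turns with it, z up. Slot 14 mm long (y), 5.6 mm wide (x), 44 mm deep, mouth countersunk 2.5 mm all round. The key goes in straight down, either way round, blade width along y
- pins (a point): on the axis of the lock, 10 mm below the keyway's mouth. Two sticky sprung pins stick into the slot's long sides 10 and 20 mm below the mouth, one from each side; the key's tip catches on them. Rocked about vertical by 5 to 10 deg both ways, or shifted 1 mm to and fro along the slot's x, while pressed with 5 to 15 N, it slips past; over 50 N is forcing it
- key: key of the safe, 82 mm long, about 30 g: steel blade 12 (y) x 4 (x) mm; shoulder 22 (y) x 12 (x) mm from 32 to 40 mm above the tip; black head 30 (y) x 10 (x) mm from 40 to 82 mm above the tip, hole 12 mm wide from 63 to 77 mm. Origin at the tip, z up towards the head. Hangs upright, tip 38 mm above the worktop. Fully home the tip is 32 mm below the keyway's mouth
- key_rack: wooden letter rack 115 (x) x 150 (y) mm, fixed; origin on the worktop, +x to its rear. Board with front face at x +24, top 135 mm high; two 4 mm wire hooks point to -x, 113 mm high, tips at x -15 mm bent up 2 mm. The safe's key hangs at x +2, y +36 mm, head across the hook: lift 6 mm, draw out 35 mm to -x. A plain steel key at y -38 mm stays
- tumbler: glass tumbler, 81 mm wide and 93 mm high, standing behind the rack; leave it. Origin at the centre of its underside
- pepper_mill: wooden pepper mill, 58 mm wide and 170 mm high, standing left of the safe; leave it. Origin at the centre of its underside

How it is judged:
On the way, in this order (a step that is already met when the one before it is completed fails the run):
1. the dial is set to 3 (within 0.15 rad) (value of joint dial between 1.421 and 1.721 rad), for 0.3 s.
2. with the dial on 3 the key is fully home in the lock, not yet turned by more than 0.5 rad (all of step 1 and z of key in the frame of keyway below -0.0285 m and horizontal distance between key and keyway below 0.004 m and value of joint lock_cylinder below 0.5 rad), for 0.1 s.
At the end, for the whole second after the job is handed in: the fingers grip the key (over 3 N), the key is upright (within 0.15 rad) and fully home (tip at least 28.5 mm below the keyway's mouth, within 4 mm of its axis), the lock cylinder is held turned by more than 1.25 rad, and the dial is still on 3 within 0.15 rad (all of step 1 and value of joint lock_cylinder above 1.25 rad and z of key in the frame of keyway below -0.0285 m and horizontal distance between key and keyway below 0.004 m and angle between key's own z axis and vertical below 0.15 rad and contact force between the fingers and key above 3 N); the arm keeps its last pose, push and grip.
It fails at once if the key is forced past the pins (over 50 N on the lock before it is home) (contact force between key and safe above 50 N and z of key in the frame of keyway above -0.0285 m).
It fails at once if the tumbler is moved by over 30 mm or tipped (distance of tumbler from where it was at the start of the episode above 0.03 m or angle between tumbler's own z axis and vertical above 0.4 rad).
It fails at once if the pepper mill is moved by over 30 mm or tipped (distance of pepper_mill from where it was at the start of the episode above 0.03 m or angle between pepper_mill's own z axis and vertical above 0.4 rad).
It also fails if it takes over 72 s, if anything falls off the work surface, if the arm or the gripper's body presses on something with over 40 N, if the wrist force passes 120 N, or if a joint passes its speed limit or range.

## Robot

A 6-joint arm with a two-finger parallel gripper is mounted at the origin on a cart in front of the work surface, level with it; the furniture and walls round the work are solid. World frame = base frame: x ahead of the robot, y to its left, z up, the work surface at z = 0. Lengths are in m, angles in rad, forces in N, time in s.
With the tool pointing down it reaches from about 0.425 to 0.95 m from the base axis. Payload 14.7 kg.
Tool frame: the origin (TCP) lies at the very end of the fingers, on their centre line; the grasp point (between the pads) lies 19 mm behind it; z points along the fingers, y is the line along which they close (so a half turn about z gives the same grasp; the last joint's range is limited). The gripper opens to 85 mm and grips with 20 to 120 N. Pads are 22 mm wide; open, the fingers measure 114 mm over their backs; the gripper's body (76 mm by 85 mm) begins 54 mm behind the grasp point. The pads swing forward as they close: fully open they stand 13 mm farther back than shut.
Start: joints at [1.207, 0.48, 1.596, -0, 1.065, -0.047], TCP at [0.202, 0.618, 0.231] pointing down, gripper open.
Joint ranges: [-2.75, 2.75], [-0.82, 2.05], [0.23, 2.67], [-1.56, 4.7], [0.09, 2.69], [-2.92, 2.92]. Speed limits (rad/s): [1.89, 1.89, 2.39, 3.01, 3.01, 3.01].

## Interface

Orientations are given as a unit quaternion [w, x, y, z].
In Python, from workcell import arm gives the robot as it stands.
- The arm moves only by the tool step_arm, never from a script. Its argument "targets" is a list of rows, each an object of numbers: "tx", "ty", "tz": the shift along the tool's x, y, z as a fraction of full scale; "spin": the turn about the tool's z as a fraction of full scale; "grip": the opening, from -1 (shut) to 1 (fully open). In form: [{"tx": .., "ty": .., "tz": .., "spin": .., "grip": ..}, ...]. A call has 1 to 5 rows; each row shifts and turns the commanded pose from where the row before left it, along the tool's axes as they then stand; what a row does not reach is not made up. Full scale, the value 1, is 4 cm for a shift and 90 degrees for a turn. A row lasts 1/12 s, in which the tool goes at most 41.7 mm and 7.16 degrees, less where a joint would pass 70% of its speed; a pose out of reach is approached as far as the arm can. A call with a number of a shift or a turn outside -1 to 1 is refused whole. A call with a gripper value outside its range is refused whole. The fingers move at their own pace and stop on an object; "grip_force" is the grip in N (left out, the last holds). Time passes only in rows, so rows that do not move let the fingers close. It gives the time, the measured TCP pose, the force, the opening and the grip force at its end, in the units of the state.
- arm.state(): the state, without advancing time (a new reading comes with each control period).
- arm.get_image(name): name is "scene" or "top"; returns a dict with "img" (400x640x3 uint8, blue, green, red), "z_map" (400x640 float32, m along the optical axis (not along the pixel's ray), 0 where there is no reading), "fov_y" (degrees; the focal length in pixels is half the picture's height over the tangent of half this angle, whatever the lens; pixels are square), "cx", "cy" (the principal point, pixels), "dist_coeffs" ([k1, k2, p1, p2, k3] as OpenCV has them; the pictures are not rectified), "eye" and "rotation" of the camera in the world. Camera axes: x right, y down, z forward; pixel columns grow to the right and rows downward; lengths in m; the calibration is good to about 2 mm. A picture is of the moment at which its call begins.
- arm.job_done(): hands the job in; it is judged then, once.
The state is a dict: "clock": time; "joint_pos": joint angles; "joint_velocities": joint speeds; "joint_torque": joint torques, N m; "position": TCP position; "orientation": TCP orientation; "contact_force": force on the tool from outside, world axes, zero at the start; "ft_torque": the same for the moment, N m; "grip_width": finger opening in m; "grip_force": force on a finger pad.
Only numpy, scipy, OpenCV 4.12 (cv2) and the standard library are available. Lean on these libraries where they do the work, as an engineer would, in place of code of your own. Each camera call takes 0.05 s, during which the arm holds its last target. There are 200 camera calls.

## Working session

There is one attempt and no reset: what is moved stays moved. The work goes in short steps, Python scripts to look and compute and a tool call to move; the robot and the scene stay as the last step left them, time stands still between calls to the robot, and variables do not carry over. Pictures are saved under pics/ and viewed, at most 11 in all, crops included, and the job is handed in when it is done.

Besides the shell and the picture viewer there is one more tool, called after "Request:" by a JSON object that holds its "name" and its "arguments", one argument or row to a line. step_arm: Moves the arm, as the interface text tells. Shift numbers are shares of 4 cm and turn numbers shares of 90 degrees, none past 1 either way. Its arguments: {"type":"object","properties":{"targets":{"type":"array"},"grip_force":{"type":"number"}},"required":["targets"]}

```bash
mkdir -p pics; cat > h.py <<'E'
import numpy as np, cv2
from workcell import arm
def cap(n,f):
    d=arm.get_image(n); cv2.imwrite('pics/%s.png'%f,d['img']); np.savez('pics/%s.npz'%f,**{k:np.asarray(v) for k,v in d.items()}); return d
def ld(f): return np.load('pics/%s.npz'%f)
def pix(d,u,v,z=None,plane=None):
    f=d['img'].shape[0]/2/np.tan(np.radians(float(d['fov_y']))/2)
    K=np.array([[f,0,float(d['cx'])],[0,f,float(d['cy'])],[0,0,1]])
    p=cv2.undistortPoints(np.array([[[u,v]]],float),K,np.array(d['dist_coeffs'],float))[0,0]
    r=np.array([p[0],p[1],1.]); R=np.array(d['rotation'])
    if R.shape!=(3,3):
        from scipy.spatial.transform import Rotation as Ro
        R=Ro.from_quat(np.r_[R[1:],R[0]]).as_matrix()
    w=R@r; e=np.array(d['eye'])
    if plane is not None: return e+w*(plane-e[2])/w[2]
    if z is None:
        m=d['z_map'][int(v)-1:int(v)+2,int(u)-1:int(u)+2]; m=m[m>0]; z=np.median(m) if len(m) else np.nan
    return e+w*z
E
python3 - <<'E'
from h import *
for n in('scene','top'):
    d=cap(n,n+'0'); print(n,d['fov_y'],d['eye'],np.array(d['rotation']).round(3).tolist(),d['dist_coeffs'])
print(arm.state())
E
```

```text
scene 55.217307800983754 [ 0.04246683 -0.47307076  0.80374346] [-0.371, 0.846, -0.352, 0.153] [-0.08885619  0.          0.          0.          0.        ]
top 44.19642913907632 [0.36017038 0.05934117 1.43372796] [-0.041, 0.712, -0.699, 0.056] [-0.121704  0.        0.        0.        0.      ]
{'clock': 0.1, 'joint_pos': array([ 1.20736289e+00,  4.80724808e-01,  1.59678829e+00,  2.70602520e-05,
        1.06506988e+00, -4.65750034e-02]), 'joint_velocities': array([-0.00106597, -0.00158607, -0.00136997,  0.00117795,  0.00096566,
        0.00119558]), 'joint_torque': array([ 1.38834297e-03, -9.52270460e+01, -4.31043720e+01, -1.93307028e-04,
        5.08691242e-03, -2.58635652e-05]), 'position': array([0.20236405, 0.61733825, 0.23077373]), 'orientation': array([-1.12386185e-04,  1.57773747e-01,  9.87475164e-01, -4.82384412e-04]), 'contact_force': array([-0.41030607,  0.44436537, -0.30195216]), 'ft_torque': array([-0.01499597,  0.01620512, -0.04150969]), 'grip_force': 0.0, 'grip_width': 0.08574200558470699}
```

View pics/scene0.png

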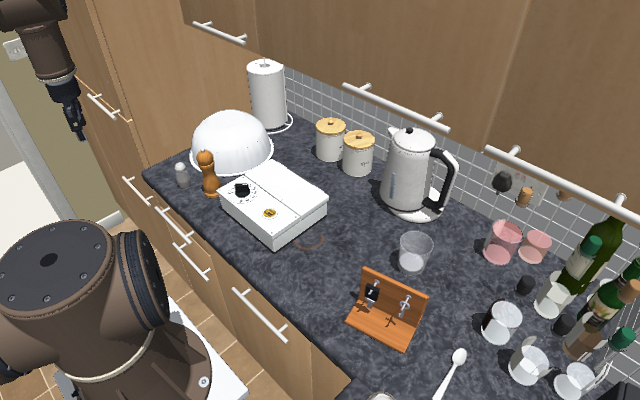

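View pics/top0.png

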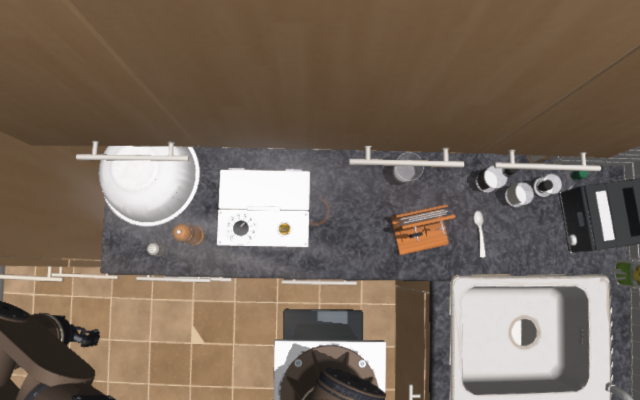

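The scene view shows the safe with its dial at (242,190) and lock at (270,212), the mill at (207,175), the rack near (390,310) with the black-headed key at (372,290), and the tumbler at (413,253). The top view has the dial at (241,228), lock at (285,229) and rack at (420,232). I'll enlarge these areas.

```bash
python3 - <<'E'
from h import *
t=ld('top0')['img']; s=ld('scene0')['img']
def c(i,x,y,w,h): return cv2.resize(i[y:y+h,x:x+w],(400,300),interpolation=cv2.INTER_CUBIC)
m=np.vstack([np.hstack([c(t,215,165,100,75+0) if 0 else c(t,214,176,100,75),c(t,385,195,80,60)]),np.hstack([c(s,210,160,120,90),c(s,340,262,100,75)])])
cv2.imwrite('pics/crops.png',m)
E
```

```text
(no output)
```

View pics/crops.png

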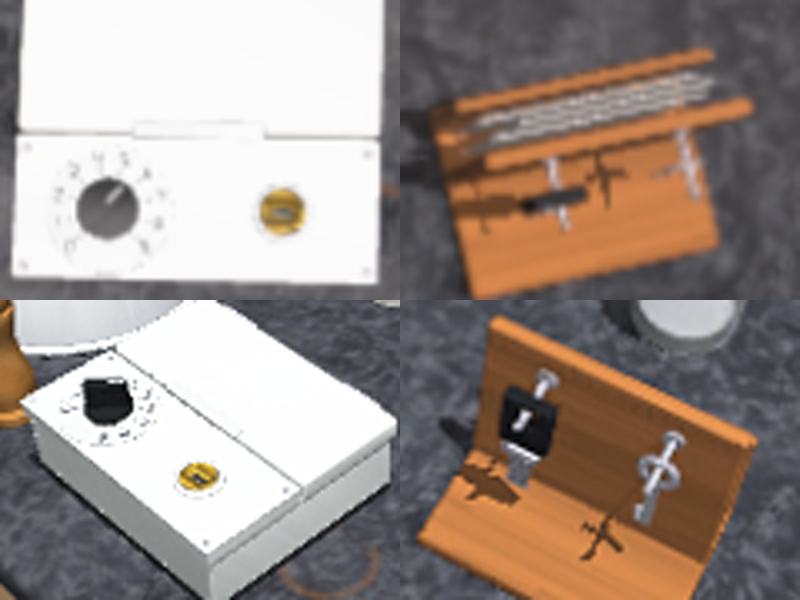

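The crops show the dial skirt centred near top-view pixel (240.8,228), its white pointer line aimed up and right (around number 5 or 6), the brass lock at (284.5,229), and the key's dark head near (416,235) in the top view. Next I'll fit these from depth.

```bash
cat >> h.py <<'E'
def cloud(d):
    f=d['img'].shape[0]/2/np.tan(np.radians(float(d['fov_y']))/2)
    K=np.array([[f,0,float(d['cx'])],[0,f,float(d['cy'])],[0,0,1]])
    g=np.mgrid[0:400,0:640]; uv=np.stack([g[1],g[0]],-1).reshape(-1,1,2).astype(float)
    p=cv2.undistortPoints(uv,K,np.array(d['dist_coeffs'],float)).reshape(400,640,2)
    z=d['z_map']; P=np.dstack([p[...,0]*z,p[...,1]*z,z])
    from scipy.spatial.transform import Rotation as Ro
    q=d['rotation']; R=Ro.from_quat(np.r_[q[1:],q[0]]).as_matrix()
    W=P@R.T+np.array(d['eye']); W[z<=0]=np.nan; return W
E
python3 - <<'E'
from h import *
for n in('top0','scene0'):
    d=ld(n); W=cloud(d); g=d['img'].max(-1).astype(int); I=d['img'].astype(int)
    print('==',n)
    # safe box
    if n=='top0': x0,y0=218,172; x1,y1=310,248
    else: x0,y0=215,155;x1,y1=330,250
    M=np.zeros((400,640),bool);M[y0:y1,x0:x1]=1
    m=M&(W[...,2]>.074)&(W[...,2]<.092)
    r=cv2.minAreaRect(W[m][:,:2].astype(np.float32)); print('safe top',r, np.median(W[m][:,2]))
    print('corners',cv2.boxPoints(r).round(4).tolist())
    # dial dark pixels
    m=M&(g<90)&(W[...,2]>.1)
    Q=W[m]; print('bar n',len(Q), Q.mean(0), np.median(Q[:,2]))
    m2=M&(W[...,2]>.1)&(W[...,2]<.125); Q=W[m2]
    if len(Q)>4: r=cv2.minAreaRect(Q[:,:2].astype(np.float32)); print('bar all',len(Q),r)
    m=M&(I[...,2]-I[...,0]>40); Q=W[m&(W[...,2]>.07)]; v,u=np.nonzero(m); print('brass',len(Q),np.median(Q,0),(Q[:,:2].min(0)+Q[:,:2].max(0))/2,u.mean(),v.mean())
d=ld('top0')
print('dial skirt',pix(d,240.75,228,plane=.086),'lock',pix(d,284.5,229,plane=.084))
E
```

```text
== top0
safe top ((0.5166671872138977, 0.1916523277759552), (0.20675648748874664, 0.25285395979881287), 1.079801082611084) 0.08162183356231134
corners [[0.4108999967575073, 0.31610000133514404], [0.4156999886035919, 0.0632999986410141], [0.6223999857902527, 0.06719999760389328], [0.6176000237464905, 0.3199999928474426]]
bar n 11 [0.46876621 0.24248019 0.11021313] 0.10953392508332493
bar all 70 ((0.460652232170105, 0.25139424204826355), (0.011754505336284637, 0.038176558911800385), 45.94584274291992)
brass 97 [0.46110261 0.13255041 0.08275968] [0.46247886 0.13132811] 284.2755102040816 228.64285714285714
== scene0
safe top ((0.5226523280143738, 0.2275068759918213), (0.21770218014717102, 0.3246140480041504), 0.038035765290260315) 0.08131282866415285
corners [[0.41370001435279846, 0.3896999955177307], [0.4138999879360199, 0.06509999930858612], [0.631600022315979, 0.06530000269412994], [0.6313999891281128, 0.38989999890327454]]
bar n 57 [0.46028456 0.25004366 0.10759663] 0.10878423673526605
bar all 73 ((0.46235352754592896, 0.2522498667240143), (0.015646610409021378, 0.03839382529258728), 53.42706298828125)
brass 76 [0.46364926 0.13679453 0.08254209] [0.44663328 0.25335909] 243.77848101265823 200.0126582278481
dial skirt [0.46114714 0.25116409 0.086     ] lock [0.46103893 0.13125695 0.084     ]
```

```bash
python3 - <<'E'
from h import *
from scipy.spatial.transform import Rotation as Ro
for n,(x0,x1,y0,y1) in {'top0':(380,465,195,265),'scene0':(335,440,260,360)}.items():
    d=ld(n); W=cloud(d); I=d['img'].astype(int); M=np.zeros((400,640),bool);M[y0:y1,x0:x1]=1
    org=M&(I[...,2]-I[...,0]>50)
    z=W[...,2]
    Q=W[org&(z>.128)&(z<.142)][:,:2]
    r=cv2.minAreaRect(Q.astype(np.float32)); print(n,'boardtop',len(Q),r,cv2.boxPoints(r).round(4).tolist())
    Q=W[org&(z<.03)][:,:2]; r=cv2.minAreaRect(Q.astype(np.float32)); print('base',len(Q),r,cv2.boxPoints(r).round(4).tolist())
    dark=M&(I.max(-1)<70)&(z>.065)&(z<.128); Q=W[dark]; v,u=np.nonzero(dark)
    print('key',len(Q),Q.mean(0),Q.min(0),Q.max(0),u.mean(),v.mean()); r=cv2.minAreaRect(Q[:,:2].astype(np.float32));print(r)
    # board front face plane in scene: vertical face
    if n=='scene0':
        f=org&(z>.05)&(z<.125); P=W[f]; A=np.c_[P[:,:2]]; 
        c=np.median(P,0);U,S,V=np.linalg.svd(P-P.mean(0),full_matrices=False);print('face',len(P),P.mean(0),V[2],np.sqrt(S[2]**2/len(P)))
E
```

```text
top0 boardtop 199 ((0.4842730760574341, -0.25467509031295776), (0.009939555078744888, 0.14913412928581238), 12.708616256713867) [[0.46299999952316284, -0.18299999833106995], [0.4957999885082245, -0.32850000262260437], [0.5055000185966492, -0.3262999951839447], [0.47269999980926514, -0.18080000579357147]]
base 1170 ((0.4762582778930664, -0.27868086099624634), (0.1183951273560524, 0.19375112652778625), 12.689815521240234) [[0.39719998836517334, -0.1972000002861023], [0.4397999942302704, -0.3862000107765198], [0.5552999973297119, -0.3601999878883362], [0.5127000212669373, -0.1712000072002411]]
key 26 [ 0.45261222 -0.21482113  0.11139507] [ 0.445565   -0.23473707  0.07210562] [ 0.46826287 -0.18086735  0.12370995] 412.0 233.65384615384616
((0.4541592597961426, -0.2061132788658142), (0.055751409381628036, 0.014487691223621368), 75.01753234863281)
scene0 boardtop 346 ((0.48655861616134644, -0.25468960404396057), (0.012387474067509174, 0.14655566215515137), 12.83471393585205) [[0.4641999900341034, -0.18459999561309814], [0.4968000054359436, -0.32749998569488525], [0.508899986743927, -0.3248000144958496], [0.4763000011444092, -0.1818999946117401]]
base 2096 ((0.49683475494384766, -0.23244476318359375), (0.1777077615261078, 0.1860724240541458), 13.584074974060059) [[0.3885999917984009, -0.16290000081062317], [0.43230000138282776, -0.34369999170303345], [0.6050999760627747, -0.3019999861717224], [0.5613999962806702, -0.12110000103712082]]
key 163 [ 0.44998408 -0.22656781  0.10429505] [ 0.43600465 -0.239062    0.06866811] [ 0.47649322 -0.2118873   0.12189147] 371.55828220858893 291.8282208588957
((0.4554905295372009, -0.22857578098773956), (0.022445064038038254, 0.035524632781744), 59.28767013549805)
face 1004 [ 0.48470154 -0.26341997  0.0908008 ] [0.9709409  0.23828325 0.02224532] 0.004444288538225732
```

```bash
cat >> h.py <<'E'
def yaw(q):
    from scipy.spatial.transform import Rotation as Ro
    R=Ro.from_quat(np.r_[q[1:],q[0]]).as_matrix(); return np.degrees(np.arctan2(R[1,1],R[0,1])),np.degrees(np.arccos(-R[2,2])),R
def plan(x,y,z,psi):
    s=arm.state(); p=s['position']; w,t,_=yaw(s['orientation'])
    D=np.array([x,y,z])-p; a=np.radians(psi)
    print('clk %.2f p %s yaw %.2f tilt %.2f F %s gw %.4f gf %.1f q6 %.2f'%(s['clock'],p.round(4),w,t,s['contact_force'].round(1),s['grip_width'],s['grip_force'],s['joint_pos'][5]))
    print('spin total %.3f ; in final frame tx %.3f ty %.3f tz %.3f'%((w-psi)/90,(-np.sin(a)*D[0]+np.cos(a)*D[1])/.04,(np.cos(a)*D[0]+np.sin(a)*D[1])/.04,-D[2]/.04))
E
python3 - <<'E'
from h import *
plan(.4605,.2513,.18,45.9)
W=cloud(ld('top0'));print(np.nanmax(W[205:262,170:207][...,2]), W[232,182],W[240,195],W[180,150])
E
```

```text
clk 0.10 p [0.2024 0.6173 0.2308] yaw 71.84 tilt 0.06 F [-0.4  0.4 -0.3] gw 0.0857 gf 0.0 q6 -0.05
spin total 0.288 ; in final frame tx -11.003 ty -2.081 tz 1.269
0.17315191250740836 [0.44208781 0.3949433  0.15509696] [0.42710158 0.38400425 0.05148098] [0.58157657 0.49601363 0.13387443]
```

Request:
{"name": "step_arm", "arguments": {
  "targets": [
    {"spin": 0.072, "grip": 0.18},
    {"spin": 0.072, "grip": 0.18},
    {"spin": 0.072, "grip": 0.18},
    {"spin": 0.072, "grip": 0.18},
    {"tx": -0.8, "ty": -0.15, "grip": 0.18}
  ],
  "grip_force": 40
}}

```text
invalid input
```

Request:
{"name": "step_arm", "arguments": {
  "targets": [
    {"tx": 0, "ty": 0, "tz": 0, "spin": 0.072, "grip": 0.18},
    {"tx": 0, "ty": 0, "tz": 0, "spin": 0.072, "grip": 0.18},
    {"tx": 0, "ty": 0, "tz": 0, "spin": 0.072, "grip": 0.18},
    {"tx": 0, "ty": 0, "tz": 0, "spin": 0.072, "grip": 0.18},
    {"tx": -0.8, "ty": -0.15, "tz": 0, "spin": 0, "grip": 0.18}
  ],
  "grip_force": 40
}}

```text
clock: 0.52
position: [0.2193, 0.5939, 0.2309]
orientation: [-0.001, 0.379, 0.925, 0.001]
contact_force: [-0.7, -1.6, -0.0]
grip_width: 0.0504
grip_force: 0.0
```

Request:
{"name": "step_arm", "arguments": {
  "targets": [
    {"tx": -0.85, "ty": -0.16, "tz": 0, "spin": 0, "grip": 0.18},
    {"tx": -0.85, "ty": -0.16, "tz": 0, "spin": 0, "grip": 0.18},
    {"tx": -0.85, "ty": -0.16, "tz": 0, "spin": 0, "grip": 0.18},
    {"tx": -0.85, "ty": -0.16, "tz": 0, "spin": 0, "grip": 0.18},
    {"tx": -0.85, "ty": -0.16, "tz": 0, "spin": 0, "grip": 0.18}
  ]
}}

```text
clock: 0.93
position: [0.3217, 0.4483, 0.2311]
orientation: [-0.0, 0.375, 0.927, -0.0]
contact_force: [1.1, -0.4, 0.5]
grip_width: 0.0501
grip_force: 0.0
```

Request:
{"name": "step_arm", "arguments": {
  "targets": [
    {"tx": -0.85, "ty": -0.16, "tz": 0, "spin": 0, "grip": 0.18},
    {"tx": -0.85, "ty": -0.16, "tz": 0, "spin": 0, "grip": 0.18},
    {"tx": -0.85, "ty": -0.16, "tz": 0, "spin": 0, "grip": 0.18},
    {"tx": -0.85, "ty": -0.16, "tz": 0.2, "spin": 0, "grip": 0.18},
    {"tx": -0.85, "ty": -0.16, "tz": 0.2, "spin": 0, "grip": 0.18}
  ]
}}

```text
clock: 1.35
position: [0.4219, 0.3072, 0.2154]
orientation: [0.0, 0.375, 0.927, 0.0]
contact_force: [1.4, 0.8, 0.4]
grip_width: 0.0502
grip_force: 0.0
```

Request:
{"name": "step_arm", "arguments": {
  "targets": [
    {"tx": -0.85, "ty": -0.16, "tz": 0.3, "spin": 0, "grip": 0.18},
    {"tx": -0.8, "ty": -0.16, "tz": 0.5, "spin": 0, "grip": 0.18},
    {"tx": 0, "ty": 0, "tz": 0, "spin": 0, "grip": 0.18},
    {"tx": 0, "ty": 0, "tz": 0, "spin": 0, "grip": 0.18}
  ]
}}

```text
clock: 1.68
position: [0.4596, 0.2518, 0.1822]
orientation: [-0.001, 0.377, 0.926, -0.001]
contact_force: [0.4, 0.2, 1.1]
grip_width: 0.0507
grip_force: 0.0
```

```bash
python3 -c "
from h import *
plan(.4605,.2513,.092,45.9)"
```

```text
clk 1.68 p [0.4596 0.2518 0.1822] yaw 45.75 tilt 0.14 F [0.4 0.2 1.1] gw 0.0507 gf 0.0 q6 -0.36
spin total -0.002 ; in final frame tx -0.024 ty 0.006 tz 2.255
```

Request:
{"name": "step_arm", "arguments": {
  "targets": [
    {"tx": -0.02, "ty": 0, "tz": 0.5, "spin": 0, "grip": 0.18},
    {"tx": 0, "ty": 0, "tz": 0.5, "spin": 0, "grip": 0.18},
    {"tx": 0, "ty": 0, "tz": 0.5, "spin": 0, "grip": 0.18},
    {"tx": 0, "ty": 0, "tz": 0.45, "spin": 0, "grip": 0.18},
    {"tx": 0, "ty": 0, "tz": 0.3, "spin": 0, "grip": 0.18}
  ]
}}

```text
clock: 2.1
position: [0.4592, 0.2538, 0.0922]
orientation: [-0.0, 0.375, 0.927, -0.0]
contact_force: [-0.4, -0.2, 0.5]
grip_width: 0.0504
grip_force: 0.0
```

Request:
{"name": "step_arm", "arguments": {
  "targets": [
    {"tx": 0, "ty": 0, "tz": 0, "spin": 0, "grip": -0.3},
    {"tx": 0, "ty": 0, "tz": 0, "spin": 0, "grip": -0.6},
    {"tx": 0, "ty": 0, "tz": 0, "spin": 0, "grip": -0.9},
    {"tx": 0, "ty": 0, "tz": 0, "spin": 0, "grip": -0.9},
    {"tx": 0, "ty": 0, "tz": 0, "spin": 0, "grip": -0.9}
  ]
}}

```text
clock: 2.52
position: [0.4616, 0.2547, 0.0947]
orientation: [0.001, 0.375, 0.927, 0.002]
contact_force: [2.2, 11.2, -7.2]
grip_width: 0.0111
grip_force: 42.9
```

```bash
python3 -c "
from h import *
plan(.4605,.2513,.092,45.9); print(arm.state()['ft_torque'])"
```

```text
clk 2.52 p [0.4616 0.2547 0.0947] yaw 45.92 tilt 0.24 F [ 2.2 11.2 -7.2] gw 0.0111 gf 42.9 q6 -0.36
spin total 0.000 ; in final frame tx -0.040 ty -0.080 tz 0.066
[ 1.8357451  -0.25364537 -0.07081544]
```

Request:
{"name": "step_arm", "arguments": {
  "targets": [
    {"tx": 0.03, "ty": 0.05, "tz": 0, "spin": -0.04, "grip": -0.9},
    {"tx": 0, "ty": 0, "tz": 0, "spin": -0.07, "grip": -0.9},
    {"tx": 0, "ty": 0, "tz": 0, "spin": -0.07, "grip": -0.9},
    {"tx": 0, "ty": 0, "tz": 0, "spin": -0.07, "grip": -0.9},
    {"tx": 0, "ty": 0, "tz": 0, "spin": -0.07, "grip": -0.9}
  ],
  "grip_force": 60
}}

```text
clock: 2.93
position: [0.461, 0.2544, 0.0946]
orientation: [0.001, 0.13, 0.992, -0.0]
contact_force: [3.3, -17.9, 5.4]
grip_width: 0.0105
grip_force: 65.7
```

```bash
python3 -c "
from h import *
plan(.4605,.2513,.092,45.9); print(arm.state()['ft_torque'])"
```

```text
clk 2.93 p [0.461  0.2544 0.0946] yaw 75.09 tilt 0.09 F [  3.3 -17.9   5.4] gw 0.0105 gf 65.7 q6 -0.86
spin total 0.324 ; in final frame tx -0.044 ty -0.064 tz 0.066
[-3.21844762 -0.68481329 -0.14231304]
```

Request:
{"name": "step_arm", "arguments": {
  "targets": [
    {"tx": 0, "ty": -0.04, "tz": 0, "spin": -0.07, "grip": -0.9},
    {"tx": 0, "ty": 0, "tz": 0, "spin": -0.07, "grip": -0.9},
    {"tx": 0, "ty": 0, "tz": 0, "spin": -0.07, "grip": -0.9},
    {"tx": 0, "ty": 0, "tz": 0, "spin": -0.07, "grip": -0.9},
    {"tx": 0, "ty": 0, "tz": 0, "spin": -0.07, "grip": -0.9}
  ]
}}

```text
clock: 3.35
position: [0.4611, 0.2532, 0.0947]
orientation: [0.001, -0.144, 0.99, -0.0]
contact_force: [5.1, -14.4, 2.5]
grip_width: 0.0105
grip_force: 65.2
```

Request:
{"name": "step_arm", "arguments": {
  "targets": [
    {"tx": 0, "ty": 0, "tz": 0, "spin": -0.07, "grip": -0.9},
    {"tx": 0, "ty": 0, "tz": 0, "spin": -0.07, "grip": -0.9},
    {"tx": 0, "ty": 0, "tz": 0, "spin": -0.07, "grip": -0.9},
    {"tx": 0, "ty": 0, "tz": 0, "spin": -0.07, "grip": -0.9},
    {"tx": 0, "ty": 0, "tz": 0, "spin": -0.03, "grip": -0.9}
  ]
}}

```text
clock: 3.77
position: [0.4615, 0.2525, 0.0947]
orientation: [0.001, -0.379, 0.925, -0.001]
contact_force: [10.6, -22.3, 0.9]
grip_width: 0.0105
grip_force: 65.1
```

```bash
python3 -c "
from h import *
plan(.4605,.2513,.092,135.9); print(arm.state()['ft_torque'])"
```

```text
clk 3.77 p [0.4615 0.2525 0.0947] yaw 134.57 tilt 0.16 F [ 10.6 -22.3   0.9] gw 0.0105 gf 65.1 q6 -1.90
spin total -0.015 ; in final frame tx 0.040 ty -0.003 tz 0.067
[-4.03072819 -1.8435965  -0.05330735]
```

Request:
{"name": "step_arm", "arguments": {
  "targets": [
    {"tx": 0, "ty": -0.06, "tz": 0, "spin": -0.02, "grip": -0.9},
    {"tx": 0, "ty": 0, "tz": 0, "spin": 0, "grip": -0.9},
    {"tx": 0, "ty": 0, "tz": 0, "spin": 0, "grip": -0.9}
  ]
}}

```text
clock: 4.02
position: [0.4619, 0.2521, 0.0947]
orientation: [0.0, -0.39, 0.921, 0.0]
contact_force: [-3.9, -1.5, 5.1]
grip_width: 0.0102
grip_force: 65.6
```

```bash
python3 -c "
from h import *
plan(.4605,.2513,.092,135.9)"
```

```text
clk 4.02 p [0.4619 0.2521 0.0947] yaw 135.94 tilt 0.04 F [-3.9 -1.5  5.1] gw 0.0102 gf 65.6 q6 -1.93
spin total 0.000 ; in final frame tx 0.038 ty 0.011 tz 0.066
```

Request:
{"name": "step_arm", "arguments": {
  "targets": [
    {"tx": 0, "ty": 0, "tz": 0, "spin": 0, "grip": -0.4},
    {"tx": 0, "ty": 0, "tz": 0, "spin": 0, "grip": 0},
    {"tx": 0, "ty": 0, "tz": 0, "spin": 0, "grip": 0.4},
    {"tx": 0, "ty": 0, "tz": 0, "spin": 0, "grip": 0.4},
    {"tx": 0, "ty": 0, "tz": -0.6, "spin": 0, "grip": 0.4}
  ]
}}

```text
clock: 4.43
position: [0.4601, 0.2512, 0.1148]
orientation: [-0.002, -0.39, 0.921, -0.0]
contact_force: [-0.6, 0.0, -0.2]
grip_width: 0.0601
grip_force: 0.0
```

Request:
{"name": "step_arm", "arguments": {
  "targets": [
    {"tx": 0, "ty": 0, "tz": -0.8, "spin": 0.066, "grip": 0.4},
    {"tx": 0, "ty": 0, "tz": -0.8, "spin": 0.066, "grip": 0.4},
    {"tx": 0, "ty": 0, "tz": -0.8, "spin": 0.066, "grip": 0.4},
    {"tx": 0, "ty": 0, "tz": -0.4, "spin": 0.066, "grip": 0.4},
    {"tx": 0, "ty": 0, "tz": 0, "spin": 0.066, "grip": 0.4}
  ]
}}

```text
clock: 4.85
position: [0.4638, 0.2529, 0.2334]
orientation: [0.003, -0.139, 0.99, 0.001]
contact_force: [0.1, 0.4, 0.4]
grip_width: 0.0598
grip_force: 0.0
```

```bash
python3 -c "
from h import *
plan(.4525,-.225,.22,102.7)"
```

```text
clk 4.85 p [0.4638 0.2529 0.2334] yaw 105.94 tilt 0.36 F [0.1 0.4 0.4] gw 0.0598 gf 0.0 q6 -1.41
spin total 0.036 ; in final frame tx 2.903 ty -11.594 tz 0.336
```

Request:
{"name": "step_arm", "arguments": {
  "targets": [
    {"tx": 0.21, "ty": -0.7, "tz": 0, "spin": 0.036, "grip": 0.4},
    {"tx": 0.21, "ty": -0.85, "tz": 0, "spin": 0, "grip": 0.4},
    {"tx": 0.21, "ty": -0.85, "tz": 0, "spin": 0, "grip": 0.4},
    {"tx": 0.21, "ty": -0.85, "tz": 0, "spin": 0, "grip": 0.4},
    {"tx": 0.21, "ty": -0.85, "tz": 0, "spin": 0, "grip": 0.4}
  ]
}}

```text
clock: 5.27
position: [0.4592, 0.0813, 0.2295]
orientation: [0.0, -0.113, 0.994, -0.0]
contact_force: [1.4, -0.3, 0.0]
grip_width: 0.0597
grip_force: 0.0
```

Request:
{"name": "step_arm", "arguments": {
  "targets": [
    {"tx": 0.21, "ty": -0.85, "tz": 0, "spin": 0, "grip": 0.4},
    {"tx": 0.21, "ty": -0.85, "tz": 0, "spin": 0, "grip": 0.4},
    {"tx": 0.21, "ty": -0.85, "tz": 0, "spin": 0, "grip": 0.4},
    {"tx": 0.21, "ty": -0.85, "tz": 0, "spin": 0, "grip": 0.4},
    {"tx": 0.21, "ty": -0.85, "tz": 0, "spin": 0, "grip": 0.4}
  ]
}}

```text
clock: 5.68
position: [0.4565, -0.0941, 0.2296]
orientation: [0.0, -0.113, 0.994, -0.0]
contact_force: [0.8, 0.1, -0.4]
grip_width: 0.0595
grip_force: 0.0
```

Request:
{"name": "step_arm", "arguments": {
  "targets": [
    {"tx": 0.21, "ty": -0.85, "tz": 0, "spin": 0, "grip": 0.4},
    {"tx": 0.21, "ty": -0.85, "tz": 0, "spin": 0, "grip": 0.4},
    {"tx": 0.21, "ty": -0.85, "tz": 0, "spin": 0, "grip": 0.4},
    {"tx": 0, "ty": 0, "tz": 0, "spin": 0, "grip": 0.4},
    {"tx": 0, "ty": 0, "tz": 0, "spin": 0, "grip": 0.4}
  ]
}}

```text
clock: 6.1
position: [0.455, -0.1992, 0.2293]
orientation: [0.0, -0.112, 0.994, -0.0]
contact_force: [-0.3, 0.2, -0.4]
grip_width: 0.0597
grip_force: 0.0
```

```bash
python3 - <<'E'
from h import *
plan(.4525,-.225,.082,102.7)
t=cap('top','top1')['img']; s=cap('scene','scene1')['img']
def c(i,x,y,w,h): return cv2.resize(i[y:y+h,x:x+w],(400,300),interpolation=cv2.INTER_CUBIC)
cv2.imwrite('pics/crops1.png',np.vstack([np.hstack([c(t,214,190,80,60),c(t,365,180,120,90)]),np.hstack([c(s,210,160,120,90),c(s,310,210,160,120)])]))
E
```

```text
clk 6.10 p [ 0.455  -0.1992  0.2293] yaw 102.81 tilt 0.01 F [-0.3  0.2 -0.4] gw 0.0597 gf 0.0 q6 -2.27
spin total 0.001 ; in final frame tx 0.203 ty -0.616 tz 3.682
```

View pics/crops1.png

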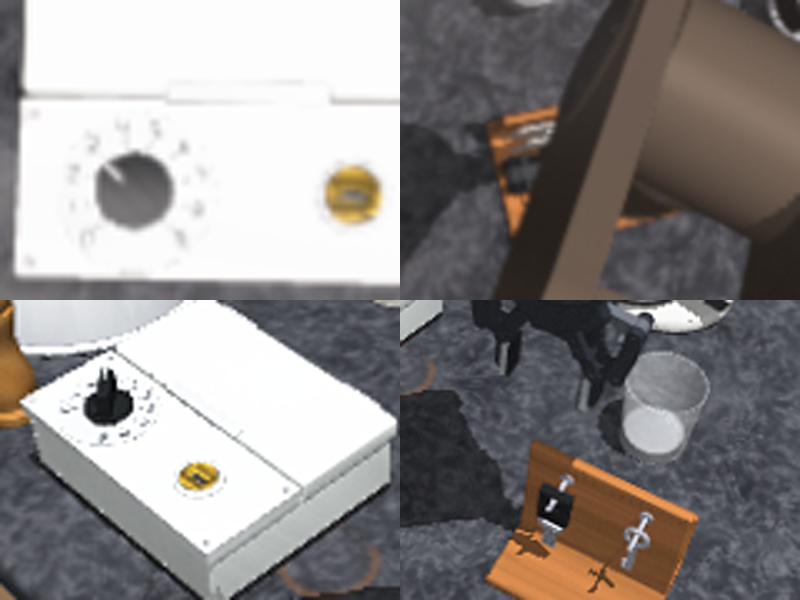

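The dial pointer now aims up and left, 45° to the left, which is the 3. The gripper stands above and behind the hanging key, which is untouched. Before descending I'll check the rack's height and refine the safe's yaw.

```bash
python3 - <<'E'
from h import *
W=cloud(ld('top0')); print('rack zmax',np.nanmax(W[195:262,388:460,2]))
# safe yaw from deck/lid edges: front edge of safe and deck
d=ld('top1'); W=cloud(d); g=d['img'].min(-1).astype(int)
pts=[]
for u in range(224,304,2):
    col=g[236:262,u].astype(float); k=int(np.argmin(np.diff(col)))  # white->dark at front edge
    gr=-np.diff(col); w=gr[max(k-2,0):k+3].clip(0); v=236+.5+(np.arange(max(k-2,0),max(k-2,0)+len(w))*w).sum()/w.sum()
    pts.append(pix(d,u,v,plane=.08))
P=np.array(pts); a=np.polyfit(P[:,1],P[:,0],1); r=P[:,0]-np.polyval(a,P[:,1]); ok=abs(r)<.0015; a=np.polyfit(P[ok,1],P[ok,0],1)
print('front edge yaw',-np.degrees(np.arctan(a[0])),ok.sum(),'x at .19',np.polyval(a,.19))
for n in('top1','scene1'):
    d=ld(n); I=d['img'].astype(int); m=(I[...,2]-I[...,0]>50)
    b=(slice(218,240),slice(274,296)) if n=='top1' else (slice(200,222),slice(258,282))
    v,u=np.nonzero(m[b]); u0,u1,v0,v1=u.min(),u.max(),v.min(),v.max()
    print(n,pix(d,b[1].start+(u0+u1)/2,b[0].start+(v0+v1)/2,plane=.084), pix(d,b[1].start+u.mean(),b[0].start+v.mean(),plane=.084))
E
```

```text
rack zmax 0.14095337185070744
front edge yaw -0.052793618303127766 40 x at .19 0.41394534433792357
top1 [0.46238466 0.13266382 0.084     ] [0.46201358 0.13221632 0.084     ]
scene1 [0.46273137 0.13315129 0.084     ] [0.46308113 0.13295725 0.084     ]
```

Request:
{"name": "step_arm", "arguments": {
  "targets": [
    {"tx": 0.2, "ty": -0.62, "tz": 0.3, "spin": 0, "grip": 0.4},
    {"tx": 0, "ty": 0, "tz": 0.7, "spin": 0, "grip": 0.4},
    {"tx": 0, "ty": 0, "tz": 0.7, "spin": 0, "grip": 0.4},
    {"tx": 0, "ty": 0, "tz": 0, "spin": 0, "grip": 0.4},
    {"tx": 0, "ty": 0, "tz": 0, "spin": 0, "grip": 0.4}
  ]
}}

```text
clock: 6.62
position: [0.4523, -0.222, 0.1609]
orientation: [-0.001, -0.114, 0.994, 0.001]
contact_force: [0.0, -0.4, 0.7]
grip_width: 0.0598
grip_force: 0.0
```

Request:
{"name": "step_arm", "arguments": {
  "targets": [
    {"tx": 0, "ty": -0.06, "tz": 0.6, "spin": 0, "grip": 0.4},
    {"tx": 0, "ty": 0, "tz": 0.6, "spin": 0, "grip": 0.4},
    {"tx": 0, "ty": 0, "tz": 0.5, "spin": 0, "grip": 0.4},
    {"tx": 0, "ty": 0, "tz": 0.27, "spin": 0, "grip": 0.4},
    {"tx": 0, "ty": 0, "tz": 0, "spin": 0, "grip": 0.4}
  ]
}}

```text
clock: 7.03
position: [0.4536, -0.225, 0.0823]
orientation: [-0.0, -0.114, 0.994, 0.0]
contact_force: [-0.5, 1.6, -0.3]
grip_width: 0.0597
grip_force: 0.0
```

Request:
{"name": "step_arm", "arguments": {
  "targets": [
    {"tx": 0, "ty": 0, "tz": 0, "spin": 0, "grip": 0},
    {"tx": 0, "ty": 0, "tz": 0, "spin": 0, "grip": -0.15},
    {"tx": 0, "ty": 0, "tz": 0, "spin": 0, "grip": -0.3},
    {"tx": 0, "ty": 0, "tz": 0, "spin": 0, "grip": -0.6},
    {"tx": 0, "ty": 0, "tz": 0, "spin": 0, "grip": -0.6}
  ],
  "grip_force": 40
}}

```text
clock: 7.45
position: [0.4544, -0.2261, 0.0838]
orientation: [0.001, -0.113, 0.994, -0.001]
contact_force: [1.0, 1.7, 10.9]
grip_width: 0.0292
grip_force: 40.8
```

```bash
python3 - <<'E'
from h import *
plan(.4525,-.225,.082,102.7)
t=cap('top','top2')['img']; s=cap('scene','scene2')['img']
cv2.imwrite('pics/crops2.png',cv2.resize(s[240:360,330:490],(800,600),interpolation=cv2.INTER_CUBIC))
E
```

```text
clk 7.45 p [ 0.4544 -0.2261  0.0838] yaw 102.99 tilt 0.13 F [ 1.   1.7 10.9] gw 0.0292 gf 40.8 q6 -2.32
spin total 0.003 ; in final frame tx 0.040 ty 0.038 tz 0.045
```

View pics/crops2.png

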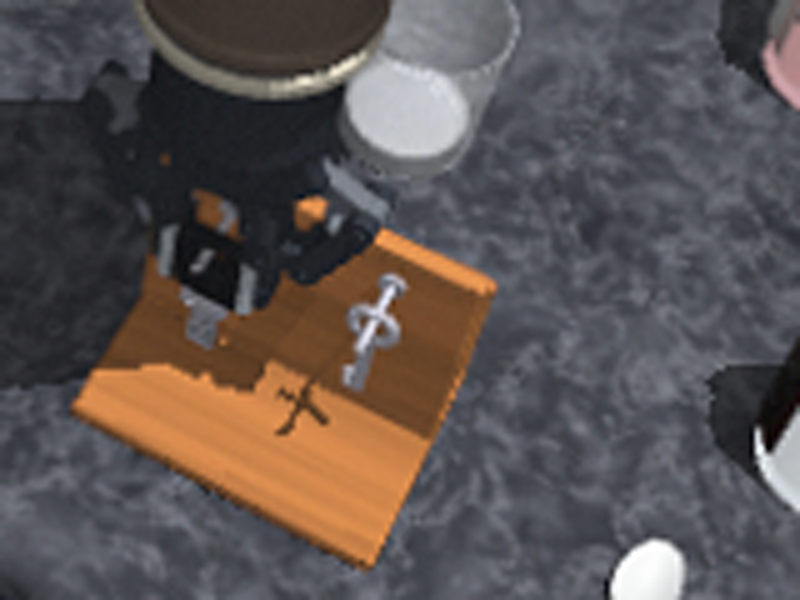

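Close-up: the key's head is held between both pads with the hook through its hole at crop (205,262); the plain key and tumbler are undisturbed. Next, lift 6 mm and draw out.

Request:
{"name": "step_arm", "arguments": {
  "targets": [
    {"tx": 0, "ty": 0, "tz": -0.1, "spin": 0, "grip": -0.6},
    {"tx": 0, "ty": 0, "tz": -0.09, "spin": 0, "grip": -0.6},
    {"tx": 0, "ty": 0, "tz": 0, "spin": 0, "grip": -0.6},
    {"tx": 0, "ty": 0, "tz": 0, "spin": 0, "grip": -0.6}
  ],
  "grip_force": 60
}}

```text
clock: 7.88
position: [0.4537, -0.2259, 0.0906]
orientation: [0.0, -0.113, 0.994, -0.0]
contact_force: [-0.8, -0.3, -0.8]
grip_width: 0.0291
grip_force: 59.1
```

```bash
python3 -c "
from h import *
plan(.4525,-.225,.09,102.7)"
```

```text
clk 7.88 p [ 0.4537 -0.2259  0.0906] yaw 102.99 tilt 0.05 F [-0.8 -0.3 -0.8] gw 0.0291 gf 59.1 q6 -2.32
spin total 0.003 ; in final frame tx 0.024 ty 0.029 tz 0.015
```

Lifted 6.8 mm with no force. Drawing out.

Request:
{"name": "step_arm", "arguments": {
  "targets": [
    {"tx": 0.2, "ty": 0, "tz": 0, "spin": 0, "grip": -0.6},
    {"tx": 0.2, "ty": 0, "tz": 0, "spin": 0, "grip": -0.6},
    {"tx": 0.2, "ty": 0, "tz": 0, "spin": 0, "grip": -0.6},
    {"tx": 0.2, "ty": 0, "tz": 0, "spin": 0, "grip": -0.6},
    {"tx": 0.2, "ty": 0, "tz": 0, "spin": 0, "grip": -0.6}
  ]
}}

```text
clock: 8.3
position: [0.4133, -0.2349, 0.09]
orientation: [-0.0, -0.113, 0.994, 0.0]
contact_force: [-0.4, 0.6, -0.3]
grip_width: 0.0293
grip_force: 59.1
```

```bash
python3 -c "
from h import *
plan(.463,.133,.2,90)
p=arm.state()['position'];print(np.hypot(*p[:2]))"
```

```text
clk 8.30 p [ 0.4133 -0.2349  0.09  ] yaw 102.97 tilt 0.03 F [-0.4  0.6 -0.3] gw 0.0293 gf 59.1 q6 -2.38
spin total 0.144 ; in final frame tx -1.242 ty 9.198 tz -2.750
0.4753976286589675
```

Request:
{"name": "step_arm", "arguments": {
  "targets": [
    {"tx": 0, "ty": 0, "tz": -0.5, "spin": 0, "grip": -0.6},
    {"tx": 0, "ty": 0, "tz": -0.7, "spin": 0, "grip": -0.6},
    {"tx": 0, "ty": 0, "tz": -0.7, "spin": 0.05, "grip": -0.6},
    {"tx": 0, "ty": 0, "tz": -0.7, "spin": 0.05, "grip": -0.6},
    {"tx": 0, "ty": 0, "tz": -0.15, "spin": 0.044, "grip": -0.6}
  ]
}}

```text
clock: 8.72
position: [0.4153, -0.2359, 0.2039]
orientation: [0.002, 0.002, 1.0, -0.001]
contact_force: [1.6, -1.7, 0.1]
grip_width: 0.029
grip_force: 59.1
```

Request:
{"name": "step_arm", "arguments": {
  "targets": [
    {"tx": -0.11, "ty": 0.5, "tz": 0, "spin": 0, "grip": -0.6},
    {"tx": -0.11, "ty": 0.8, "tz": 0, "spin": 0, "grip": -0.6},
    {"tx": -0.11, "ty": 0.8, "tz": 0, "spin": 0, "grip": -0.6},
    {"tx": -0.11, "ty": 0.8, "tz": 0, "spin": 0, "grip": -0.6},
    {"tx": -0.11, "ty": 0.8, "tz": 0, "spin": 0, "grip": -0.6}
  ]
}}

```text
clock: 9.13
position: [0.4357, -0.0858, 0.2001]
orientation: [-0.0, 0.0, 1.0, -0.0]
contact_force: [0.8, -0.0, 0.0]
grip_width: 0.0291
grip_force: 59.2
```

Request:
{"name": "step_arm", "arguments": {
  "targets": [
    {"tx": -0.11, "ty": 0.8, "tz": 0, "spin": 0, "grip": -0.6},
    {"tx": -0.11, "ty": 0.8, "tz": 0, "spin": 0, "grip": -0.6},
    {"tx": -0.11, "ty": 0.8, "tz": 0, "spin": 0, "grip": -0.6},
    {"tx": -0.11, "ty": 0.6, "tz": 0, "spin": 0, "grip": -0.6},
    {"tx": 0, "ty": 0, "tz": 0, "spin": 0, "grip": -0.6}
  ]
}}

```text
clock: 9.55
position: [0.4541, 0.0362, 0.2001]
orientation: [0.0, -0.001, 1.0, 0.0]
contact_force: [-1.0, -0.2, -0.6]
grip_width: 0.029
grip_force: 59.3
```

```bash
python3 - <<'E'
from h import *
plan(.463,.133,.2,90)
t=cap('top','top3')['img']; s=cap('scene','scene3')['img']
cv2.imwrite('pics/crops3.png',cv2.resize(s[80:260,180:420],(800,600),interpolation=cv2.INTER_CUBIC))
E
```

```text
clk 9.55 p [0.4541 0.0362 0.2001] yaw 90.15 tilt 0.05 F [-1.  -0.2 -0.6] gw 0.0290 gf 59.3 q6 -1.56
spin total 0.002 ; in final frame tx -0.223 ty 2.420 tz 0.003
```

View pics/crops3.png

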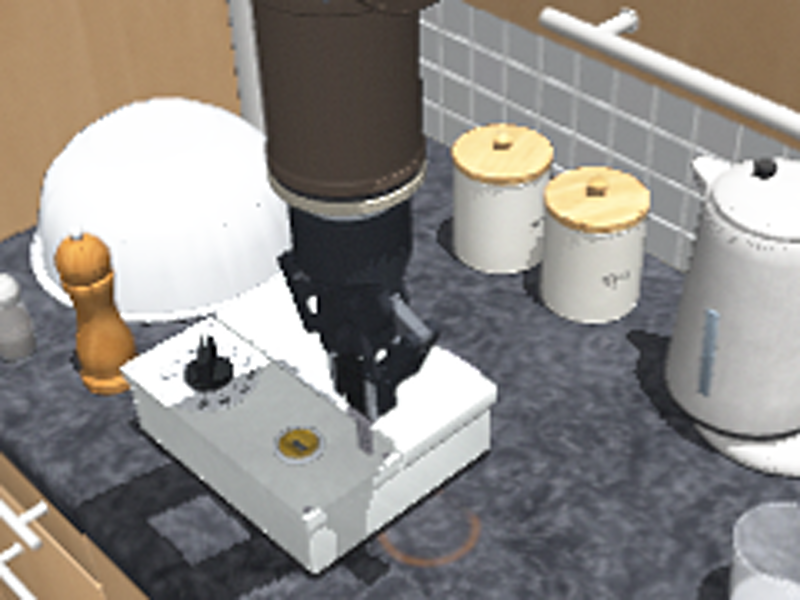

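The key is held upright with the blade near crop (368,425); the lock is at (300,443), and the dial bar is on 3. I'll compare the key's pixels with where its axis should project, to find its offset along tool x.

```bash
cat >> h.py <<'E'
def proj(d,P):
    from scipy.spatial.transform import Rotation as Ro
    f=200/np.tan(np.radians(float(d['fov_y']))/2); K=np.array([[f,0,float(d['cx'])],[0,f,float(d['cy'])],[0,0,1]])
    q=d['rotation']; R=Ro.from_quat(np.r_[q[1:],q[0]]).as_matrix(); Pc=(np.atleast_2d(P)-d['eye'])@R
    return cv2.projectPoints(Pc,np.zeros(3),np.zeros(3),K,np.array(d['dist_coeffs'],float))[0][:,0]
E
python3 - <<'E'
from h import *
d=ld('scene3'); x,y,z=.4541,.0362,.2001-.0458
c=[(x+sx*.002,y+sy*.006,z+h) for h in(0,.032) for sx,sy in((-1,-1),(-1,1),(1,1),(1,-1))]
print(proj(d,c).round(1).tolist())
print('dx 1mm:',(proj(d,[(x+.001,y,z)])-proj(d,[(x,y,z)])).round(2))
x0,y0=268,172; s=12
im=cv2.resize(d['img'][y0:y0+50,x0:x0+50],None,fx=s,fy=s,interpolation=cv2.INTER_CUBIC)
for p in proj(d,c): cv2.circle(im,tuple(int(v) for v in ((p-[x0,y0]+.5)*s)),3,(0,0,255),-1)
cv2.imwrite('pics/c3.png',im)
E
```

```text
[[290.5, 215.2], [287.2, 212.7], [288.4, 211.9], [291.7, 214.4], [289.8, 205.5], [286.4, 203.1], [287.6, 202.2], [291.1, 204.7]]
dx 1mm: [[ 0.31 -0.21]]
```

View pics/c3.png

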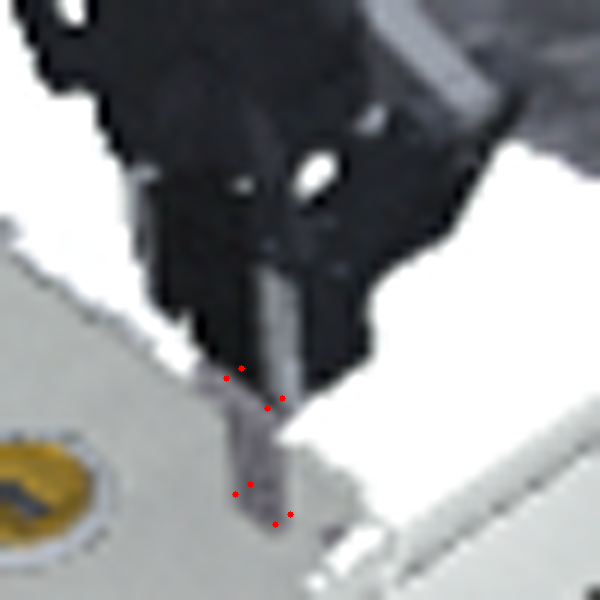

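The overlay shows the key's tip within about 1 mm of the prediction (tip near crop (270,530)), with the key roughly 1 mm towards -x from the TCP. So I aim the TCP at x .464, y .133.

Request:
{"name": "step_arm", "arguments": {
  "targets": [
    {"tx": -0.06, "ty": 0.6, "tz": 0, "spin": 0, "grip": -0.6},
    {"tx": -0.06, "ty": 0.6, "tz": 0, "spin": 0, "grip": -0.6},
    {"tx": -0.06, "ty": 0.6, "tz": 0, "spin": 0, "grip": -0.6},
    {"tx": -0.06, "ty": 0.6, "tz": 0, "spin": 0.002, "grip": -0.6},
    {"tx": 0, "ty": 0, "tz": 0.4, "spin": 0, "grip": -0.6}
  ]
}}

```text
clock: 10.07
position: [0.4656, 0.1312, 0.186]
orientation: [0.002, 0.001, 1.0, 0.001]
contact_force: [0.5, -0.3, -0.5]
grip_width: 0.0291
grip_force: 59.5
```

Request:
{"name": "step_arm", "arguments": {
  "targets": [
    {"tx": 0, "ty": 0, "tz": 0.6, "spin": 0, "grip": -0.6},
    {"tx": 0, "ty": 0, "tz": 0.4, "spin": 0, "grip": -0.6},
    {"tx": 0, "ty": 0, "tz": 0.1, "spin": 0, "grip": -0.6},
    {"tx": 0, "ty": 0, "tz": 0, "spin": 0, "grip": -0.6},
    {"tx": 0, "ty": 0, "tz": 0, "spin": 0, "grip": -0.6}
  ]
}}

```text
clock: 10.48
position: [0.4637, 0.1285, 0.1406]
orientation: [-0.0, 0.002, 1.0, -0.0]
contact_force: [0.9, 0.0, 0.3]
grip_width: 0.0291
grip_force: 59.4
```

```bash
python3 - <<'E'
from h import *
plan(.464,.133,.136,90)
d=cap('scene','scene4'); cap('top','top4')
p=arm.state()['position']; x,y,z=p[0]-.001,p[1],p[2]-.0458
c=[(x+sx*.002,y+sy*.006,z+h) for h in(0,) for sx,sy in((-1,-1),(-1,1),(1,1),(1,-1))]
k=[(.463+sx*.0028,.133+sy*.007,.084) for sx,sy in((-1,-1),(-1,1),(1,1),(1,-1))]
x0,y0=245,172; s=12
im=cv2.resize(d['img'][y0:y0+50,x0:x0+50],None,fx=s,fy=s,interpolation=cv2.INTER_CUBIC)
for q,col in((c,(0,0,255)),(k,(0,255,0))):
    for p in proj(d,q): cv2.circle(im,tuple(int(v) for v in ((p-[x0,y0]+.5)*s)),3,col,-1)
cv2.imwrite('pics/c4.png',im)
E
```

```text
clk 10.48 p [0.4637 0.1285 0.1406] yaw 89.79 tilt 0.01 F [0.9 0.  0.3] gw 0.0291 gf 59.4 q6 -1.36
spin total -0.002 ; in final frame tx -0.006 ty 0.113 tz 0.114
```

View pics/c4.png

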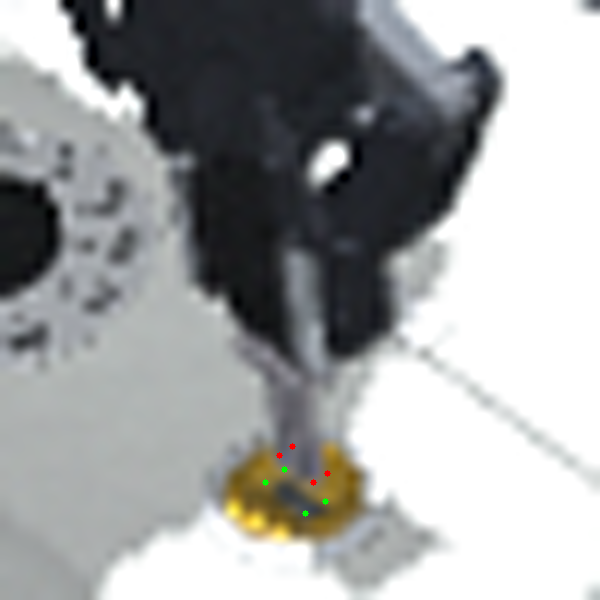

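Red dots (key tip) and green dots (slot) line up along the view apart from the 4.5 mm still to go in +y; the slot shows dark at crop (295,500). I'll shift and then descend gently.

Request:
{"name": "step_arm", "arguments": {
  "targets": [
    {"tx": 0, "ty": 0.11, "tz": 0, "spin": 0, "grip": -0.6},
    {"tx": 0, "ty": 0, "tz": 0.1, "spin": -0.002, "grip": -0.6},
    {"tx": 0, "ty": 0, "tz": 0.1, "spin": 0, "grip": -0.6},
    {"tx": 0, "ty": 0, "tz": 0.1, "spin": 0, "grip": -0.6},
    {"tx": 0, "ty": 0, "tz": 0, "spin": 0, "grip": -0.6}
  ]
}}

```text
clock: 11.0
position: [0.4638, 0.1337, 0.1276]
orientation: [0.0, -0.0, 1.0, 0.0]
contact_force: [2.7, 0.1, -1.5]
grip_width: 0.0289
grip_force: 59.5
```

```bash
python3 -c "
from h import *
plan(.464,.133,.1298,90);print(arm.state()['ft_torque'])"
```

```text
clk 11.00 p [0.4638 0.1337 0.1276] yaw 90.04 tilt 0.02 F [ 2.7  0.1 -1.5] gw 0.0289 gf 59.5 q6 -1.35
spin total 0.000 ; in final frame tx -0.006 ty -0.019 tz -0.056
[-0.00685998 -0.58029737 -0.01476571]
```

Request:
{"name": "step_arm", "arguments": {
  "targets": [
    {"tx": -0.02, "ty": 0, "tz": 0.05, "spin": 0, "grip": -0.6},
    {"tx": 0, "ty": 0, "tz": 0.05, "spin": 0, "grip": -0.6},
    {"tx": 0, "ty": 0, "tz": 0, "spin": 0, "grip": -0.6}
  ]
}}

```text
clock: 11.25
position: [0.4643, 0.1336, 0.1237]
orientation: [-0.0, -0.0, 1.0, -0.0]
contact_force: [2.2, 0.1, -1.0]
grip_width: 0.0295
grip_force: 59.4
```

Request:
{"name": "step_arm", "arguments": {
  "targets": [
    {"tx": 0, "ty": 0, "tz": 0.05, "spin": 0, "grip": -0.6},
    {"tx": 0, "ty": 0, "tz": 0, "spin": 0, "grip": -0.6}
  ]
}}

```text
clock: 11.42
position: [0.4643, 0.1336, 0.1218]
orientation: [-0.0, -0.0, 1.0, -0.0]
contact_force: [2.6, -0.6, -2.6]
grip_width: 0.0289
grip_force: 59.4
```

```bash
python3 -c "
from h import *
plan(.464,.133,.1298,90);print(arm.state()['ft_torque'])"
```

```text
clk 11.42 p [0.4643 0.1336 0.1218] yaw 90.03 tilt 0.01 F [ 2.6 -0.6 -2.6] gw 0.0289 gf 59.4 q6 -1.35
spin total 0.000 ; in final frame tx 0.008 ty -0.015 tz -0.199
[-0.02394115 -0.39718101  0.05310186]
```

The key is in the slot about 8 mm deep. Now onto the first pin, gently.

Request:
{"name": "step_arm", "arguments": {
  "targets": [
    {"tx": -0.02, "ty": 0, "tz": 0.04, "spin": 0, "grip": -0.6},
    {"tx": 0, "ty": 0, "tz": 0.03, "spin": 0, "grip": -0.6},
    {"tx": 0, "ty": 0, "tz": 0, "spin": 0, "grip": -0.6}
  ]
}}

```text
clock: 11.67
position: [0.4647, 0.1336, 0.1191]
orientation: [-0.0, -0.0, 1.0, -0.0]
contact_force: [-1.5, 0.1, 0.1]
grip_width: 0.029
grip_force: 59.7
```

Request:
{"name": "step_arm", "arguments": {
  "targets": [
    {"tx": 0, "ty": 0, "tz": 0.03, "spin": 0, "grip": -0.6},
    {"tx": 0, "ty": 0, "tz": 0, "spin": 0, "grip": -0.6}
  ]
}}

```text
clock: 11.83
position: [0.4646, 0.1335, 0.1178]
orientation: [-0.0, -0.0, 1.0, -0.0]
contact_force: [-1.6, 0.0, 0.9]
grip_width: 0.0293
grip_force: 59.5
```

Request:
{"name": "step_arm", "arguments": {
  "targets": [
    {"tx": 0, "ty": 0, "tz": 0.03, "spin": 0, "grip": -0.6},
    {"tx": 0, "ty": 0, "tz": 0.03, "spin": 0, "grip": -0.6},
    {"tx": 0, "ty": 0, "tz": 0, "spin": 0, "grip": -0.6}
  ]
}}

```text
clock: 12.08
position: [0.4648, 0.1336, 0.1154]
orientation: [-0.0, -0.0, 1.0, -0.0]
contact_force: [-2.8, -0.3, -1.4]
grip_width: 0.029
grip_force: 59.4
```

```bash
python3 -c "
from h import *
plan(.464,.133,.0978,90);print(arm.state()['ft_torque'])"
```

```text
clk 12.08 p [0.4648 0.1336 0.1154] yaw 90.03 tilt 0.04 F [-2.8 -0.3 -1.4] gw 0.0290 gf 59.4 q6 -1.35
spin total 0.000 ; in final frame tx 0.020 ty -0.014 tz 0.440
[-0.02987057  0.43435393  0.00071449]
```

Request:
{"name": "step_arm", "arguments": {
  "targets": [
    {"tx": 0.015, "ty": 0, "tz": 0.03, "spin": 0, "grip": -0.6},
    {"tx": 0, "ty": 0, "tz": 0.03, "spin": 0, "grip": -0.6},
    {"tx": 0, "ty": 0, "tz": 0, "spin": 0, "grip": -0.6}
  ]
}}

```text
clock: 12.33
position: [0.4646, 0.1337, 0.1131]
orientation: [0.0, -0.0, 1.0, -0.0]
contact_force: [-0.9, -0.3, -0.6]
grip_width: 0.0291
grip_force: 59.4
```

Request:
{"name": "step_arm", "arguments": {
  "targets": [
    {"tx": 0, "ty": 0, "tz": 0.03, "spin": 0, "grip": -0.6},
    {"tx": 0, "ty": 0, "tz": 0.03, "spin": 0, "grip": -0.6},
    {"tx": 0, "ty": 0, "tz": 0, "spin": 0, "grip": -0.6}
  ]
}}

```text
clock: 12.58
position: [0.4645, 0.1336, 0.1107]
orientation: [-0.0, -0.0, 1.0, -0.0]
contact_force: [-0.4, 0.1, -0.0]
grip_width: 0.0288
grip_force: 59.4
```

```bash
python3 -c "
from h import *
plan(.464,.133,.0978,90);print(arm.state()['ft_torque'])"
```

```text
clk 12.58 p [0.4645 0.1336 0.1107] yaw 90.03 tilt 0.00 F [-0.4  0.1 -0. ] gw 0.0288 gf 59.4 q6 -1.35
spin total 0.000 ; in final frame tx 0.013 ty -0.016 tz 0.323
[ 0.00425935  0.14849058 -0.04466863]
```

Request:
{"name": "step_arm", "arguments": {
  "targets": [
    {"tx": 0, "ty": 0, "tz": 0.03, "spin": 0, "grip": -0.6},
    {"tx": 0, "ty": 0, "tz": 0.03, "spin": 0, "grip": -0.6},
    {"tx": 0, "ty": 0, "tz": 0, "spin": 0, "grip": -0.6}
  ]
}}

```text
clock: 12.83
position: [0.465, 0.1338, 0.1088]
orientation: [0.001, -0.0, 1.0, 0.0]
contact_force: [-0.3, 1.3, 2.3]
grip_width: 0.0291
grip_force: 59.6
```

```bash
python3 - <<'E'
from h import *
plan(.464,.133,.0978,90)
d=cap('scene','scene5'); 
im=cv2.resize(d['img'][155:215,240:300],None,fx=10,fy=10,interpolation=cv2.INTER_CUBIC)
p=arm.state()['position']; x,y,z=p[0]-.001,p[1],p[2]-.0458
for h in (.032,.04):
  for q in proj(d,[(x-.006,y-.011,z+h),(x-.006,y+.011,z+h),(x+.006,y-.011,z+h)]): cv2.circle(im,tuple(int(v) for v in ((q-[240,155]+.5)*10)),3,(0,0,255),-1)
cv2.imwrite('pics/c5.png',im)
E
```

```text
clk 12.83 p [0.465  0.1338 0.1088] yaw 90.03 tilt 0.06 F [-0.3  1.3  2.3] gw 0.0291 gf 59.6 q6 -1.35
spin total 0.000 ; in final frame tx 0.026 ty -0.019 tz 0.275
```

View pics/c5.png

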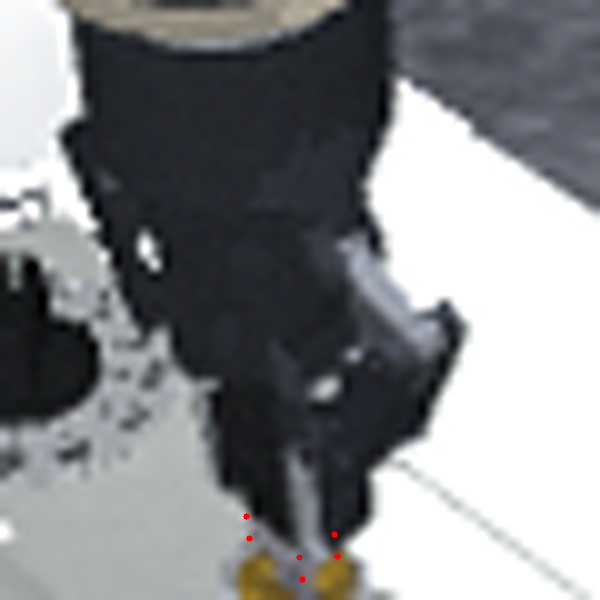

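The key is clearly well into the lock: its shoulder is just above the brass near crop (290,560), matching a depth of about 21 mm. Continue, rocking while pressing.

Request:
{"name": "step_arm", "arguments": {
  "targets": [
    {"tx": 0, "ty": 0, "tz": 0.03, "spin": 0, "grip": -0.6},
    {"tx": 0, "ty": 0, "tz": 0, "spin": 0, "grip": -0.6}
  ]
}}

```text
clock: 13.05
position: [0.4649, 0.1337, 0.1072]
orientation: [0.0, -0.0, 1.0, 0.0]
contact_force: [2.3, -1.0, 1.5]
grip_width: 0.0294
grip_force: 59.5
```

Request:
{"name": "step_arm", "arguments": {
  "targets": [
    {"tx": 0, "ty": 0, "tz": 0.03, "spin": 0, "grip": -0.6},
    {"tx": 0, "ty": 0, "tz": 0.03, "spin": 0, "grip": -0.6},
    {"tx": 0, "ty": 0, "tz": 0, "spin": 0, "grip": -0.6}
  ]
}}

```text
clock: 13.3
position: [0.4646, 0.1337, 0.1046]
orientation: [-0.0, -0.0, 1.0, -0.0]
contact_force: [1.6, -0.4, -0.5]
grip_width: 0.0293
grip_force: 59.4
```

```bash
python3 -c "
from h import *
plan(.464,.133,.0978,90);print(arm.state()['ft_torque'])"
```

```text
clk 13.30 p [0.4646 0.1337 0.1046] yaw 90.03 tilt 0.00 F [ 1.6 -0.4 -0.5] gw 0.0293 gf 59.4 q6 -1.35
spin total 0.000 ; in final frame tx 0.015 ty -0.016 tz 0.171
[-0.0161802  -0.38786947 -0.01286474]
```

Request:
{"name": "step_arm", "arguments": {
  "targets": [
    {"tx": 0, "ty": 0, "tz": 0.04, "spin": 0, "grip": -0.6},
    {"tx": 0, "ty": 0, "tz": 0.03, "spin": 0, "grip": -0.6},
    {"tx": 0, "ty": 0, "tz": 0, "spin": 0, "grip": -0.6}
  ]
}}

```text
clock: 13.55
position: [0.4645, 0.1336, 0.1018]
orientation: [-0.0, -0.0, 1.0, -0.0]
contact_force: [0.8, 0.0, -1.0]
grip_width: 0.029
grip_force: 59.4
```

Request:
{"name": "step_arm", "arguments": {
  "targets": [
    {"tx": 0, "ty": 0, "tz": 0.04, "spin": 0, "grip": -0.6},
    {"tx": 0, "ty": 0, "tz": 0.03, "spin": 0, "grip": -0.6},
    {"tx": 0, "ty": 0, "tz": 0, "spin": 0, "grip": -0.6}
  ]
}}

```text
clock: 13.8
position: [0.4644, 0.1336, 0.099]
orientation: [-0.0, -0.0, 1.0, -0.0]
contact_force: [1.3, -1.1, -0.8]
grip_width: 0.0293
grip_force: 59.4
```

Request:
{"name": "step_arm", "arguments": {
  "targets": [
    {"tx": 0, "ty": 0, "tz": 0.03, "spin": 0, "grip": -0.6},
    {"tx": 0, "ty": 0, "tz": 0, "spin": 0, "grip": -0.6},
    {"tx": 0, "ty": 0, "tz": 0, "spin": 0, "grip": -0.6}
  ]
}}

```text
clock: 14.05
position: [0.4645, 0.1336, 0.0981]
orientation: [-0.0, -0.0, 1.0, -0.0]
contact_force: [1.0, 0.0, 1.2]
grip_width: 0.0291
grip_force: 59.8
```

Request:
{"name": "step_arm", "arguments": {
  "targets": [
    {"tx": 0, "ty": 0, "tz": 0.03, "spin": 0, "grip": -0.6},
    {"tx": 0, "ty": 0, "tz": 0, "spin": 0, "grip": -0.6},
    {"tx": 0, "ty": 0, "tz": 0, "spin": 0, "grip": -0.6}
  ]
}}

```text
clock: 14.3
position: [0.4647, 0.1337, 0.0976]
orientation: [0.0, -0.0, 1.0, 0.0]
contact_force: [-3.7, -0.9, 20.0]
grip_width: 0.0289
grip_force: 62.1
```

```bash
python3 - <<'E'
from h import *
plan(.464,.133,.0978,90)
d=cap('scene','scene6'); 
im=cv2.resize(d['img'][155:215,240:300],None,fx=10,fy=10,interpolation=cv2.INTER_CUBIC)
cv2.imwrite('pics/c6.png',im)
E
```

```text
clk 14.30 p [0.4647 0.1337 0.0976] yaw 90.03 tilt 0.03 F [-3.7 -0.9 20. ] gw 0.0289 gf 62.1 q6 -1.35
spin total 0.000 ; in final frame tx 0.017 ty -0.017 tz -0.005
```

View pics/c6.png

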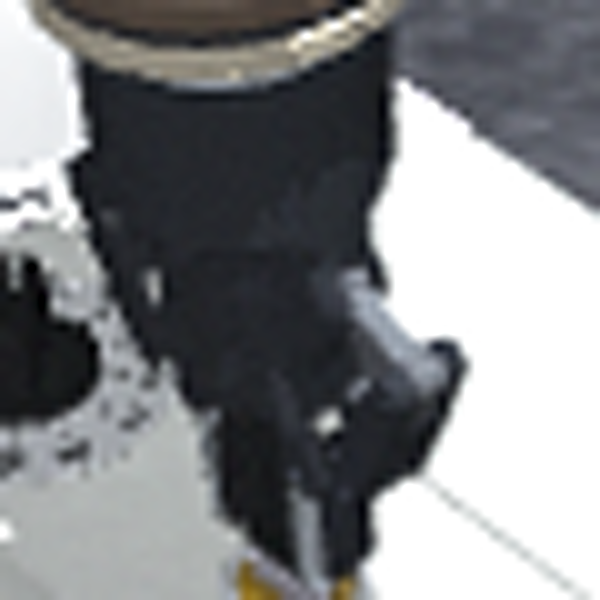

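The shoulder now sits on the brass, and contact began exactly at the predicted depth of 32 mm (20 N), so the key is home. I'll ease off, grip harder and turn clockwise.

Request:
{"name": "step_arm", "arguments": {
  "targets": [
    {"tx": 0.01, "ty": 0, "tz": -0.015, "spin": 0, "grip": -0.6},
    {"tx": 0, "ty": 0, "tz": 0, "spin": 0, "grip": -0.6},
    {"tx": 0, "ty": 0, "tz": 0, "spin": 0, "grip": -0.6}
  ],
  "grip_force": 90
}}

```text
clock: 14.6
position: [0.4645, 0.1337, 0.0979]
orientation: [0.0, -0.0, 1.0, 0.0]
contact_force: [1.3, -0.5, 9.6]
grip_width: 0.0288
grip_force: 88.5
```

Request:
{"name": "step_arm", "arguments": {
  "targets": [
    {"tx": 0, "ty": -0.003, "tz": 0, "spin": 0.05, "grip": -0.6},
    {"tx": 0, "ty": -0.003, "tz": 0, "spin": 0.06, "grip": -0.6},
    {"tx": 0, "ty": -0.003, "tz": 0, "spin": 0.06, "grip": -0.6},
    {"tx": 0, "ty": 0, "tz": 0, "spin": 0, "grip": -0.6}
  ]
}}

```text
clock: 14.93
position: [0.4645, 0.1333, 0.0979]
orientation: [0.0, 0.136, 0.991, 0.0]
contact_force: [0.9, -0.6, 10.2]
grip_width: 0.0288
grip_force: 88.8
```

```bash
python3 -c "
from h import *
plan(.464,.133,.0978,90);print(arm.state()['ft_torque'])"
```

```text
clk 14.93 p [0.4645 0.1333 0.0979] yaw 74.36 tilt 0.05 F [ 0.9 -0.6 10.2] gw 0.0288 gf 88.8 q6 -1.08
spin total -0.174 ; in final frame tx 0.012 ty -0.008 tz 0.003
[-0.11148646 -0.07454228  0.03024901]
```

Request:
{"name": "step_arm", "arguments": {
  "targets": [
    {"tx": 0, "ty": -0.003, "tz": 0, "spin": 0.06, "grip": -0.6},
    {"tx": 0, "ty": -0.003, "tz": 0, "spin": 0.06, "grip": -0.6},
    {"tx": 0, "ty": -0.003, "tz": 0, "spin": 0.06, "grip": -0.6},
    {"tx": 0, "ty": -0.003, "tz": 0, "spin": 0.06, "grip": -0.6},
    {"tx": 0, "ty": -0.003, "tz": 0, "spin": 0.06, "grip": -0.6}
  ]
}}

```text
clock: 15.35
position: [0.4642, 0.1327, 0.0979]
orientation: [0.0, 0.363, 0.932, 0.0]
contact_force: [0.2, -1.1, 10.6]
grip_width: 0.0287
grip_force: 88.8
```

Request:
{"name": "step_arm", "arguments": {
  "targets": [
    {"tx": 0, "ty": -0.003, "tz": 0, "spin": 0.06, "grip": -0.6},
    {"tx": 0, "ty": -0.003, "tz": 0, "spin": 0.06, "grip": -0.6},
    {"tx": 0, "ty": -0.003, "tz": 0, "spin": 0.06, "grip": -0.6},
    {"tx": 0, "ty": -0.003, "tz": 0, "spin": 0.06, "grip": -0.6},
    {"tx": 0, "ty": 0, "tz": 0, "spin": 0, "grip": -0.6}
  ]
}}

```text
clock: 15.77
position: [0.4638, 0.1324, 0.0979]
orientation: [0.0, 0.532, 0.847, 0.0]
contact_force: [0.8, -1.1, 11.4]
grip_width: 0.0288
grip_force: 88.8
```

```bash
python3 -c "
from h import *
plan(.464,.133,.0978,-3.5);print(arm.state()['ft_torque'])"
```

```text
clk 15.77 p [0.4638 0.1324 0.0979] yaw 25.76 tilt 0.05 F [ 0.8 -1.1 11.4] gw 0.0288 gf 88.8 q6 -0.23
spin total 0.325 ; in final frame tx 0.015 ty 0.004 tz 0.004
[-0.37623591 -0.0932344   0.04751995]
```

Request:
{"name": "step_arm", "arguments": {
  "targets": [
    {"tx": 0, "ty": -0.003, "tz": 0, "spin": 0.06, "grip": -0.6},
    {"tx": 0, "ty": -0.003, "tz": 0, "spin": 0.06, "grip": -0.6},
    {"tx": 0, "ty": -0.003, "tz": 0, "spin": 0.06, "grip": -0.6},
    {"tx": 0, "ty": -0.003, "tz": 0, "spin": 0.06, "grip": -0.6},
    {"tx": 0, "ty": 0, "tz": 0, "spin": 0, "grip": -0.6}
  ]
}}

```text
clock: 16.18
position: [0.4632, 0.1322, 0.0979]
orientation: [0.0, 0.681, 0.732, 0.0]
contact_force: [-0.4, -1.7, 10.8]
grip_width: 0.0286
grip_force: 88.9
```

Request:
{"name": "step_arm", "arguments": {
  "targets": [
    {"tx": 0, "ty": -0.003, "tz": 0, "spin": 0.04, "grip": -0.6},
    {"tx": 0, "ty": 0, "tz": 0, "spin": 0.02, "grip": -0.6},
    {"tx": 0, "ty": 0, "tz": 0, "spin": 0, "grip": -0.6},
    {"tx": 0, "ty": 0, "tz": 0, "spin": 0, "grip": -0.6}
  ]
}}

```text
clock: 16.52
position: [0.4631, 0.1321, 0.0979]
orientation: [0.0, 0.712, 0.702, 0.0]
contact_force: [-0.1, -3.3, 10.7]
grip_width: 0.0287
grip_force: 88.9
```

```bash
python3 - <<'E'
from h import *
plan(.464,.133,.0978,-3.5);print(arm.state()['ft_torque'])
d=cap('scene','scene7')['img']
cv2.imwrite('pics/c7.png',cv2.resize(d[150:225,215:315],(800,600),interpolation=cv2.INTER_CUBIC))
E
```

```text
clk 16.52 p [0.4631 0.1321 0.0979] yaw -0.87 tilt 0.03 F [-0.1 -3.3 10.7] gw 0.0287 gf 88.9 q6 0.23
spin total 0.029 ; in final frame tx 0.023 ty 0.022 tz 0.003
[-0.61273423  0.07953615  0.06021527]
```

View pics/c7.png

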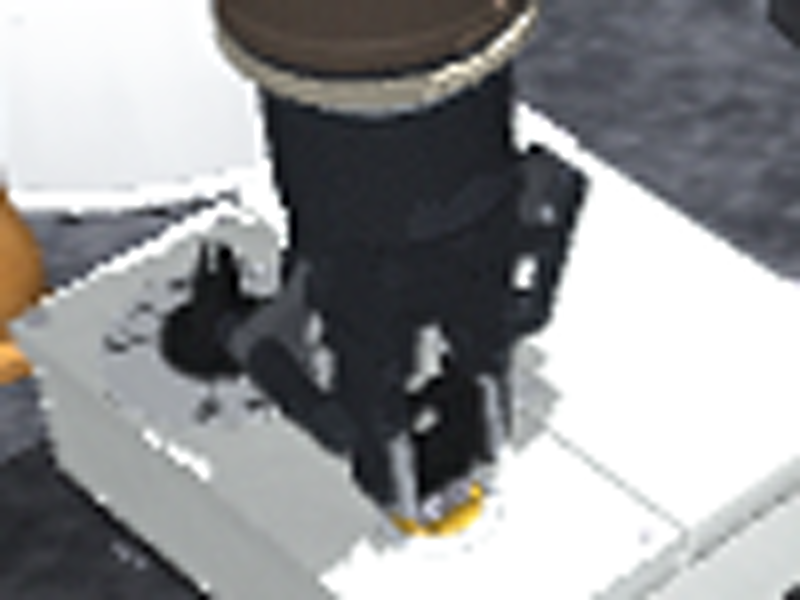

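The key is gripped by its edges with the shoulder flush on the brass at crop (440,515), turned about 90°, and the dial bar is still on 3. A little further, to the stop.

Request:
{"name": "step_arm", "arguments": {
  "targets": [
    {"tx": 0, "ty": 0, "tz": 0, "spin": 0.03, "grip": -0.6},
    {"tx": 0, "ty": 0, "tz": 0, "spin": 0.01, "grip": -0.6},
    {"tx": 0, "ty": 0, "tz": 0, "spin": 0, "grip": -0.6},
    {"tx": 0, "ty": 0, "tz": 0, "spin": 0, "grip": -0.6},
    {"tx": 0, "ty": 0, "tz": 0, "spin": 0, "grip": -0.6}
  ]
}}

```text
clock: 16.98
position: [0.4629, 0.132, 0.0979]
orientation: [0.0, 0.734, 0.679, -0.0]
contact_force: [-0.6, -4.8, 12.5]
grip_width: 0.0283
grip_force: 89.0
```

```bash
python3 -c "
from h import *
plan(.464,.133,.0978,-3.5);print(arm.state()['ft_torque'])"
```

```text
clk 16.98 p [0.4629 0.132  0.0979] yaw -4.45 tilt 0.02 F [-0.6 -4.8 12.5] gw 0.0283 gf 89.0 q6 0.29
spin total -0.011 ; in final frame tx 0.027 ty 0.027 tz 0.002
[-1.03440724  0.23894058  0.10381357]
```

The torque has risen past the spring's value to 0.10 N m, so the lock is at its stop. Handing in.

```bash
python3 -c "
from h import *
print(arm.job_done())"
```

```text
the job is handed in; nothing more can be done
None
```

The dial is on 3, the key is fully home and turned clockwise to its stop, still gripped and held there, and I didn't touch the tumbler or pepper mill; the job is handed in, but no verdict came back.

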